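# Transfer a row of pipe fittings to the job rack in reverse order

## Robot

A 6-joint arm with a two-finger parallel gripper is mounted at the origin on the work surface. World frame = base frame: x ahead of the robot, y to its left, z up, the work surface at z = 0. Lengths are in m, angles in rad, forces in N, time in s.
With the tool pointing down it reaches from about 0.325 to 0.9 m from the base axis. Payload 3.5 kg.
Tool frame: the origin (TCP) lies midway between the tips of the shut fingers; the grasp point (between the pads) lies 19 mm behind it; z points along the fingers, y is the direction in which the jaws open and shut (so a half turn about z gives the same grasp; the last joint's range is limited). The gripper opens to 85 mm and grips with 20 to 120 N. Pads are 22 mm wide; open, the fingers measure 114 mm over their backs; the gripper's body (76 mm by 85 mm) begins 54 mm behind the grasp point. The pads swing forward as they close: fully open they stand 13 mm farther back than shut.
Start: joints at [-1.435, 0.276, -0.026, 1.268, 0, 1.467], TCP at [0.148, -0.607, 0.231] pointing down, gripper open.
Joint ranges: [-3.12, 3.12], [-0.85, 1.88], [-1.08, 1.24], [-1.95, 2.15], [-1.57, 1.53], [-3.14, 3.14]. Speed limits (rad/s): [2.57, 2.57, 3.14, 3.14, 3.14, 3.14].

## Interface

Orientations are given as a unit quaternion [x, y, z, w].
In Python, from plant import manip, cams gives the robot as it stands.
- The arm moves only by the tool move_arm, never from a script. Its argument "moves" is a list of rows, each an object of numbers: "jaw": the closure, from 0 (fully open) to 1 (shut); "x", "y", "z": the shift along the world's x, y, z each as a share of 0.25 m, from -1 to 1; "roll": the turn about the world's z as a share of 45 degrees, from -1 to 1. A call has 1 to 5 rows; each row shifts and turns the pose as measured when the row begins; what a row does not reach is not made up. A row lasts 1/8 s, in which the tool goes at most 62.5 mm and 10.7 degrees, less where a joint would pass 70% of its speed; a pose out of reach is approached as far as the arm can. A call with a number of a shift or a turn outside -1 to 1 is refused whole. A call with a gripper value outside its range is refused whole. The fingers move at their own pace and stop on an object; "force" is the grip in N (left out, the last holds). Time passes only in rows, so rows that do not move let the fingers close. It gives the time, the measured TCP pose, the force and the opening at its end, in the units of the state.
- manip.sense(): the state, without advancing time (a new reading comes with each control period).
- cams.get_image(name): name is "scene" or "side" or "wrist"; returns the picture (384x512x3 uint8, red, green, blue); there is no depth.
- cams.camera_info(name): a dict with "fx", "fy", "cx", "cy" (pixels), "k1" (the pictures are not rectified: a ray, as slopes to the right and down, at radius r is drawn at 1 + k1 r^2 times it, then the intrinsics apply), "position" and "attitude" of the camera in the world; the wrist camera has in their place "hand_eye" (4x4, takes a point from camera to tool coordinates, whose origin is the TCP and whose axes are the flange's). Camera axes: x right, y down, z forward; pixel columns grow to the right and rows downward; lengths in m; the calibration is good to about 2 mm. A picture is of the moment at which its call begins: read the wrist's pose just before it. camera_info takes no time and is no camera call.
- manip.sign_off(): hands the job in, once; it reports no verdict.
Trained networks look in the newest picture that a camera, given by its name, has taken for a name from the list of things; names that differ only in an ending like _2 or _b are one class to them, and where a whole thing is asked for, a point or a joint stands for the part that bears it (a point fixed in the world has none). Each returns a list of dicts, best first, with "p" (0 to 1); they miss things now and then, are a little off and sometimes report something else, mostly with a low value. They report only what shows in the picture. A call takes as long as a camera call. They do not tell look-alikes from the thing itself.
- cams.search_frame(camera, thing): "box" ([left, top, width, height] in pixels, round what is visible of it).
- cams.outline_of(camera, thing): "pixels" (384x512 bool, what is visible of it) and "box" ([left, top, width, height] in pixels, round what is visible of it).
The state is a dict: "time": time; "qpos": joint angles; "qd": joint speeds; "tau": joint torques, N m; "tcp_pos": TCP position; "tcp_rot": TCP orientation; "wrist_force": force on the tool from outside, world axes, zero at the start; "ft_torque": the same for the moment, N m; "grip_width": finger opening in m.
Only numpy, scipy, OpenCV 4.12 (cv2) and the standard library are available. Lean on these libraries where they do the work, as an engineer would, in place of code of your own. Each camera call takes 0.05 s, during which the arm holds its last target.

## Task

Move the four pipe fittings from the shelf board to the job rack in reverse order: the fitting nearest the shelf board's blue-taped end goes to the place farthest from the job rack's blue block, and so on along the row, until the one farthest from the shelf's blue end stands next to the blue block. Set each one down upright, centred on its round black pad; do not drop them.

Things in the scene. Friction and masses are not known exactly. Their poses are not given: they have to be found in the camera images.
- reducer: Bottle-shaped copper reducer, 78 mm tall: 42 mm wide up to 34 mm, tapering to a neck 28 mm wide from 46 mm to the top (grip it by the neck). Loose, upright, round; origin at the centre of its underside, z up. Starts upright in the middle of its own cork place. 0.1 to 0.35 kg.
- brass: Plain brass coupling, 56 mm tall: 44 mm wide foot 10 mm high, then a straight barrel 36 mm wide from 13 mm to the top. Loose, upright, round; origin at the centre of its underside, z up. Starts upright in the middle of its own cork place. 0.1 to 0.35 kg.
- sleeve: Straight copper sleeve with two black rings, 62 mm tall, 42 mm wide all the way. Loose, upright, round; origin at the centre of its underside, z up. Starts upright in the middle of its own cork place. 0.1 to 0.35 kg.
- nipple: Grey steel nipple with dark thread rings, 68 mm tall: 40 mm wide foot 16 mm high, then a straight barrel 32 mm wide from 18 mm to the top. Loose, upright, round; origin at the centre of its underside, z up. Starts upright in the middle of its own cork place. 0.1 to 0.35 kg.
- place_reducer: Fixed cork square 70 x 70 x 10 mm with red tape on its -x and +x edges; the copper reducer starts on it. Origin: centre of underside. Four such places, shuffled, 80 mm apart in a row on the light wooden shelf board (400 x 80 x 18 mm). Their y runs along the row to the board's blue-taped end, always the end on the robot's left (+y); x across the row, away from the robot.
- place_brass: Fixed cork square 70 x 70 x 10 mm with yellow tape on its -x and +x edges; the brass coupling starts on it. Origin: centre of underside. Four such places, shuffled, 80 mm apart in a row on the light wooden shelf board (400 x 80 x 18 mm). Their y runs along the row to the board's blue-taped end, always the end on the robot's left (+y); x across the row, away from the robot.
- place_sleeve: Fixed cork square 70 x 70 x 10 mm with green tape on its -x and +x edges; the copper sleeve starts on it. Origin: centre of underside. Four such places, shuffled, 80 mm apart in a row on the light wooden shelf board (400 x 80 x 18 mm). Their y runs along the row to the board's blue-taped end, always the end on the robot's left (+y); x across the row, away from the robot.
- place_nipple: Fixed cork square 70 x 70 x 10 mm with white tape on its -x and +x edges; the steel nipple starts on it. Origin: centre of underside. Four such places, shuffled, 80 mm apart in a row on the light wooden shelf board (400 x 80 x 18 mm). Their y runs along the row to the board's blue-taped end, always the end on the robot's left (+y); x across the row, away from the robot.
- job_rack: Fixed brown wooden bar, 90 (x) x 400 (y) x 22 mm; origin: centre of underside, z up. On it four black rubber pads, 56 mm wide, tops 25 mm above the origin, centred at x 0, y -120, -40, 40, 120 mm. Thin fins (tops 36 mm above the origin) stand across it at y 0, +-80, +-160 mm; a block on each end, one blue, one plain. Lies before or behind the shelf board.
- blue_block: Blue block, 70 x 30 x 28 mm, fixed on one end of the job rack and marking that end; origin at the centre of its underside, 22 mm above the rack's origin, at rack y = +181 or -181 mm (either end, changes). A plain wooden block of the same size sits on the other end.
Mind the look-alikes: they are no part of the job. What is shaped like the nipple but green is not meant.

How it is judged:
At the end, for the whole second after the job is handed in: Every fitting stands upright (within 0.1 rad) and at rest on the job rack's pad that reverses its place on the shelf board (k-th from the shelf's blue end is k-th from the job rack's end without the blue block), within 13 mm of the pad's centre along and across the rack, and has been let go (((y of each of place_brass, place_sleeve, place_nipple in the frame of place_reducer below 0 m and horizontal distance between reducer and blue_block between 0.288 and 0.314 m) or (y of each of place_brass, place_sleeve, place_nipple in the frame of place_reducer below 0.12 m and y of any of place_brass, place_sleeve, place_nipple in the frame of place_reducer above 0 m and horizontal distance between reducer and blue_block between 0.208 and 0.234 m) or (y of each of place_brass, place_sleeve, place_nipple in the frame of place_reducer above -0.12 m and y of any of place_brass, place_sleeve, place_nipple in the frame of place_reducer below 0 m and horizontal distance between reducer and blue_block between 0.128 and 0.154 m) or (y of each of place_brass, place_sleeve, place_nipple in the frame of place_reducer above 0 m and horizontal distance between reducer and blue_block between 0.048 and 0.074 m)) and x of reducer in the frame of job_rack between -0.013 and 0.013 m and z of reducer in the frame of job_rack between 0.021 and 0.03 m and angle between each of reducer, brass, sleeve, nipple's own z axis and vertical below 0.1 rad and linear speed of each of reducer, brass, sleeve, nipple below 0.02 m/s and angular speed of each of reducer, brass, sleeve, nipple below 0.2 rad/s and ((y of each of place_reducer, place_sleeve, place_nipple in the frame of place_brass below 0 m and horizontal distance between brass and blue_block between 0.288 and 0.314 m) or (y of each of place_reducer, place_sleeve, place_nipple in the frame of place_brass below 0.12 m and y of any of place_reducer, place_sleeve, place_nipple in the frame of place_brass above 0 m and horizontal distance between brass and blue_block between 0.208 and 0.234 m) or (y of each of place_reducer, place_sleeve, place_nipple in the frame of place_brass above -0.12 m and y of any of place_reducer, place_sleeve, place_nipple in the frame of place_brass below 0 m and horizontal distance between brass and blue_block between 0.128 and 0.154 m) or (y of each of place_reducer, place_sleeve, place_nipple in the frame of place_brass above 0 m and horizontal distance between brass and blue_block between 0.048 and 0.074 m)) and x of brass in the frame of job_rack between -0.013 and 0.013 m and z of brass in the frame of job_rack between 0.021 and 0.03 m and ((y of each of place_reducer, place_brass, place_nipple in the frame of place_sleeve below 0 m and horizontal distance between sleeve and blue_block between 0.288 and 0.314 m) or (y of each of place_reducer, place_brass, place_nipple in the frame of place_sleeve below 0.12 m and y of any of place_reducer, place_brass, place_nipple in the frame of place_sleeve above 0 m and horizontal distance between sleeve and blue_block between 0.208 and 0.234 m) or (y of each of place_reducer, place_brass, place_nipple in the frame of place_sleeve above -0.12 m and y of any of place_reducer, place_brass, place_nipple in the frame of place_sleeve below 0 m and horizontal distance between sleeve and blue_block between 0.128 and 0.154 m) or (y of each of place_reducer, place_brass, place_nipple in the frame of place_sleeve above 0 m and horizontal distance between sleeve and blue_block between 0.048 and 0.074 m)) and x of sleeve in the frame of job_rack between -0.013 and 0.013 m and z of sleeve in the frame of job_rack between 0.021 and 0.03 m and ((y of each of place_reducer, place_brass, place_sleeve in the frame of place_nipple below 0 m and horizontal distance between nipple and blue_block between 0.288 and 0.314 m) or (y of each of place_reducer, place_brass, place_sleeve in the frame of place_nipple below 0.12 m and y of any of place_reducer, place_brass, place_sleeve in the frame of place_nipple above 0 m and horizontal distance between nipple and blue_block between 0.208 and 0.234 m) or (y of each of place_reducer, place_brass, place_sleeve in the frame of place_nipple above -0.12 m and y of any of place_reducer, place_brass, place_sleeve in the frame of place_nipple below 0 m and horizontal distance between nipple and blue_block between 0.128 and 0.154 m) or (y of each of place_reducer, place_brass, place_sleeve in the frame of place_nipple above 0 m and horizontal distance between nipple and blue_block between 0.048 and 0.074 m)) and x of nipple in the frame of job_rack between -0.013 and 0.013 m and z of nipple in the frame of job_rack between 0.021 and 0.03 m); the robot touches nothing.
It fails at once if the copper reducer is dropped (falls freely from more than about 25 mm) (linear speed of reducer above 0.7 m/s and contact force between reducer and the fingers below 0.2 N).
It fails at once if the brass coupling is dropped (falls freely from more than about 25 mm) (linear speed of brass above 0.7 m/s and contact force between brass and the fingers below 0.2 N).
It fails at once if the copper sleeve is dropped (falls freely from more than about 25 mm) (linear speed of sleeve above 0.7 m/s and contact force between sleeve and the fingers below 0.2 N).
It fails at once if the steel nipple is dropped (falls freely from more than about 25 mm) (linear speed of nipple above 0.7 m/s and contact force between nipple and the fingers below 0.2 N).
It also fails if it takes over 115 s, if anything falls off the work surface, if the arm or the gripper's body presses on something with over 40 N, if the wrist force passes 120 N, or if a joint passes its speed limit or range.

## Working session

There is one attempt and no reset: what is moved stays moved. The work goes in short steps, Python scripts to look and compute and a tool call to move; the robot and the scene stay as the last step left them, time stands still between calls to the robot, and variables do not carry over. Pictures are saved under pics/ and viewed, and the job is handed in when it is done.

Besides the shell and the picture viewer there is one more tool, called after "Emit:" as name([rows], argument=value, ...), one row to a line, values as JSON. move_arm: Moves the arm, as the interface text tells. Shift numbers are shares of 0.25 m and turn numbers shares of 45 degrees, none past 1 either way. Its arguments: {"type":"object","properties":{"moves":{"type":"array"},"force":{"type":"number"}},"required":["moves"]}

```bash
ls; mkdir -p pics; python3 - <<'E'
from plant import manip, cams
import cv2
print(manip.sense())
for n in ["scene","side","wrist"]:
    print(n,cams.camera_info(n))
    im=cams.get_image(n); cv2.imwrite(f"pics/{n}0.png",im[:,:,::-1])
E
```

```text
pics
{'time': 0.0, 'qpos': array([-1.43541596e+00,  2.77127301e-01, -2.79046897e-02,  1.26796820e+00,
       -4.91516758e-07,  1.46740117e+00]), 'qd': array([ 0.00071725, -0.00042152, -0.00123998,  0.00073561,  0.00024904,
       -0.00089874]), 'tau': array([ 9.09519877e-04, -4.45514452e+01,  2.95198989e+01,  1.64208992e-02,
       -1.00701056e-04, -4.65106407e-07]), 'tcp_pos': array([ 0.14770841, -0.60649569,  0.230152  ]), 'tcp_rot': array([ 9.92881139e-01,  1.19104278e-01, -1.78677220e-05, -1.10178609e-03]), 'wrist_force': array([-0.78018393,  0.30568728, -0.68455956]), 'ft_torque': array([-0.00151256, -0.04429849, -0.02527333]), 'grip_width': 0.0853075009330705}
scene {'fx': 420.32713302704957, 'fy': 420.32713302704957, 'cx': 256.8041538424012, 'cy': 188.89285478460383, 'k1': -0.03340805889434522, 'position': array([ 1.13143592, -0.31575492,  0.6549612 ]), 'attitude': array([ 0.80286008,  0.45729076, -0.19582933, -0.32856009])}
side {'fx': 363.76182636359937, 'fy': 363.76182636359937, 'cx': 253.1960834729061, 'cy': 188.4100693292767, 'k1': -0.02353772483785333, 'position': array([0.56287926, 0.47061279, 0.48601986]), 'attitude': array([-0.03772033,  0.91715605, -0.39581831,  0.02701527])}
wrist {'fx': 335.9085823632077, 'fy': 335.9085823632077, 'cx': 253.46907634280902, 'cy': 191.22667197703507, 'k1': -0.04964636453074969, 'hand_eye': array([[-1.43325726e-05, -9.47747364e-01, -3.19021839e-01,
         8.05822919e-02],
       [ 1.00000000e+00, -7.22237835e-06, -2.34704389e-05,
        -1.84118473e-04],
       [ 1.99399502e-05, -3.19021840e-01,  9.47747364e-01,
        -1.42344475e-01],
       [ 0.00000000e+00,  0.00000000e+00,  0.00000000e+00,
         1.00000000e+00]])}
```

View pics/scene0.png

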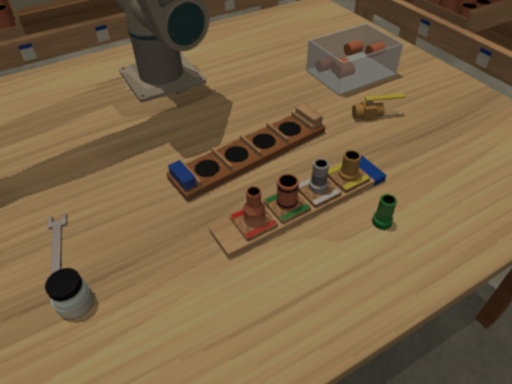

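View pics/side0.png

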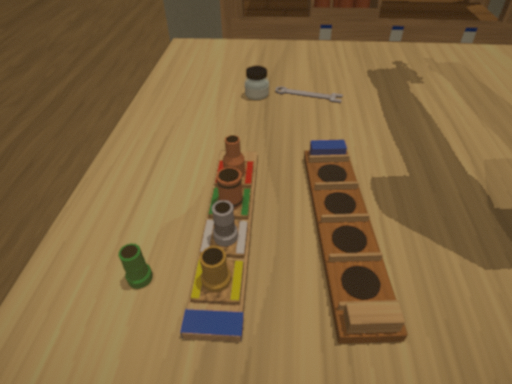

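View pics/wrist0.png

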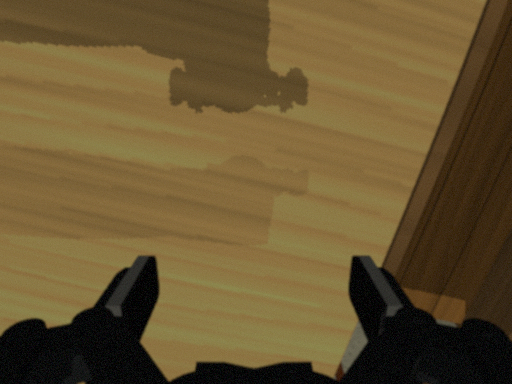

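```bash
cat > h.py <<'E'
import numpy as np, cv2
from scipy.spatial.transform import Rotation as R
from scipy.optimize import minimize
from plant import manip, cams
PROF={'reducer':[(0,21),(34,21),(46,14),(78,14)],'brass':[(0,22),(10,22),(13,18),(56,18)],
'sleeve':[(0,21),(62,21)],'nipple':[(0,20),(16,20),(18,16),(68,16)]}
def campose(n,s=None):
    ci=cams.camera_info(n)
    if n!='wrist': return ci,R.from_quat(ci['attitude']).as_matrix(),np.array(ci['position'])
    T=np.eye(4);T[:3,:3]=R.from_quat(s['tcp_rot']).as_matrix();T[:3,3]=s['tcp_pos']
    T=T@ci['hand_eye'];return ci,T[:3,:3],T[:3,3]
def proj(P,cp):
    ci,Rm,t=cp; q=(np.atleast_2d(P)-t)@Rm; a=q[:,:2]/q[:,2:]
    a=a*(1+ci['k1']*(a**2).sum(1,keepdims=True))
    return a*ci['fx']+[ci['cx'],ci['cy']]
def plane(uv,z,cp):
    ci,Rm,t=cp; d=(np.atleast_2d(uv)-[ci['cx'],ci['cy']])/ci['fx']; a=d.copy()
    for _ in range(6): a=d/(1+ci['k1']*(a**2).sum(1,keepdims=True))
    r=np.c_[a,np.ones(len(a))]@Rm.T
    return (t+r*((z-t[2])/r[:,2])[:,None])[:,:2]
TH=np.linspace(0,2*np.pi,40,endpoint=False)
def sil(name,x,y,z0,cp,S=4):
    m=np.zeros((384*S,512*S),np.uint8); pr=PROF[name]
    for (h0,r0),(h1,r1) in zip(pr[:-1],pr[1:]):
        P=np.r_[[[x+r*np.cos(t)/1e3,y+r*np.sin(t)/1e3,z0+h/1e3] for h,r in((h0,r0/1),(h1,r1/1)) for t in TH]]
        u=(proj(P,cp)+.5)*S-.5
        cv2.fillConvexPoly(m,cv2.convexHull(np.round(u).astype(np.int32)),255)
    return cv2.resize(m,(512,384),interpolation=cv2.INTER_AREA)/255.
def fit(name,obs,x0,z0):
    f=lambda p:sum(np.abs(sil(name,p[0],p[1],z0,cp)-m).sum()/m.sum() for cp,m in obs)
    r=minimize(f,x0,method='Nelder-Mead',options=dict(initial_simplex=np.array([x0,x0+[.01,0],x0+[0,.01]]),xatol=2e-4,fatol=1e-4))
    return r.x,r.fun
E
python3 - <<'E'
from h import *
cps={n:campose(n) for n in('scene','side')}
seeds={'reducer':(232,165),'brass':(215,285),'sleeve':(229,205),'nipple':(223,238)}
ims={n:cams.get_image(n) for n in cps}
for k in PROF:
    obs=[]
    x0=plane([seeds[k]],.03,cps['side'])[0]
    for n in cps:
        o=cams.outline_of(n,k)
        print(k,n,[(round(a['p'],2),[int(v) for v in a['box']]) for a in o[:3]])
        ex=proj([*x0,.06],cps[n])[0]
        o=[a for a in o if a['p']>.3]
        if not o: continue
        b=min(o,key=lambda a:np.hypot(a['box'][0]+a['box'][2]/2-ex[0],a['box'][1]+a['box'][3]/2-ex[1]))
        obs.append((cps[n],b['pixels'].astype(float)))
    for ob in (obs,obs[:1],obs[1:]):
        if ob: print('  ',fit(k,ob,x0,.028))
for n in cps:
    g=ims[n].max(2); m=(g<48).astype(np.uint8)
    c,l,st,ce=cv2.connectedComponentsWithStats(m)
    for i in range(1,c):
        if 200<st[i,4]<2500:
            ys,xs=np.where(l==i); P=plane(np.c_[xs,ys],.025,cps[n])
            # area-weight on the plane via fillled hull
            h=cv2.convexHull((P*1e4).astype(np.float32)); M=cv2.moments(h)
            print(n,ce[i].round(),np.array([M['m10'],M['m01']])/M['m00']/1e4, np.ptp(P,axis=0))
    o=cams.search_frame(n,'blue_block'); print(n,[(round(a['p'],2),a['box']) for a in o[:3]])
E
```

```text
reducer scene [(0.56, [241, 183, 22, 46])]
reducer side [(0.62, [222, 134, 22, 41])]
   (array([ 0.65602507, -0.05426381]), np.float64(0.41138058653347354))
   (array([ 0.65437989, -0.05374936]), np.float64(0.05509535320977706))
   (array([ 0.65717405, -0.06038224]), np.float64(0.3012962131417452))
brass scene [(0.58, [340, 151, 19, 30])]
brass side [(0.76, [199, 248, 34, 45])]
   (array([0.65158006, 0.183416  ]), np.float64(0.1555333904245754))
   (array([0.64892652, 0.18581115]), np.float64(0.08964448978049794))
   (array([0.6518253 , 0.18286379]), np.float64(0.03586179896251346))
sleeve scene [(0.63, [275, 173, 18, 37])]
sleeve side [(0.65, [217, 167, 29, 42])]
   (array([0.65148613, 0.02395701]), np.float64(0.2760824130267656))
   (array([0.64937152, 0.02546828]), np.float64(0.04785982478097622))
   (array([0.65238267, 0.02037634]), np.float64(0.17443118756936735))
nipple scene [(0.83, [374, 195, 21, 33]), (0.8, [305, 157, 22, 34]), (0.56, [165, 109, 159, 91])]
nipple side [(0.85, [117, 240, 36, 43]), (0.84, [216, 201, 21, 42])]
   (array([0.64947713, 0.10475231]), np.float64(0.1938665783695601))
   (array([0.64749146, 0.1067943 ]), np.float64(0.05959689285836499))
   (array([0.65025312, 0.10211707]), np.float64(0.08805080018878447))
scene [186.  23.] [-0.27712002  0.20426883] [0.3394011  0.19559057]
scene [290. 128.] [0.44230856 0.17113935] [0.052936   0.04940661]
scene [264. 141.] [0.45073254 0.09120836] [0.0530021 0.0488581]
scene [236. 154.] [0.45976273 0.01156314] [0.05341773 0.05154128]
scene [207. 168.] [ 0.4682524  -0.06800545] [0.0538921  0.05180657]
scene [ 63. 284.] [ 0.61166577 -0.41486903] [0.06894188 0.05808832]
scene [497. 301.] [1.02042542 0.20583089] [0.046055   0.12281479]
scene [(0.9, [164.7, 160.7, 32.5, 31.5])]
side [(0.64, [307.0, 138.9, 41.9, 19.1])]
```

From the images:
- **Shelf, from the blue (+y) end:** brass, nipple, sleeve, reducer. In the side picture they are at about (215,270), (223,222), (229,188) and (232,155). The green look-alike at (135,265) is left alone.
- **Rack:** the blue block is at the -y end, at (328,148) in the side picture. Each fitting therefore goes straight across to the pad with the same y rank.

Emit:
move_arm([
  {"x": 0.13,"y": 0.21,"roll": 0.23,"jaw": 0},
  {"x": 0.13,"y": 0.21,"roll": 0.23},
  {"x": 0.13,"y": 0.21,"roll": 0.23},
  {"x": 0.13,"y": 0.21,"roll": 0.23},
  {"x": 0.13,"y": 0.21,"roll": 0.23},
], force=40)

```text
invalid input
```

```bash
python3 - <<'E'
from h import *
cp=campose('side'); im=cams.get_image('side'); g=im.max(2)
seeds=[(332,173),(340,203),(349,239),(361,283)]
for s in seeds:
    m=(g<70).astype(np.uint8); c,l,st,ce=cv2.connectedComponentsWithStats(m); i=l[s[1],s[0]]
    ys,xs=np.where(l==i) if i else ([s[1]],[s[0]])
    P=plane(np.c_[xs,ys],.025,cp)
    if i:
        h=cv2.convexHull((P*1e4).astype(np.float32)); M=cv2.moments(h); print(np.array([M['m10'],M['m01']])/M['m00']/1e4,np.ptp(P,axis=0))
    print(s,g[s[1],s[0]])
E
```

```text
[ 0.46942254 -0.07077277] [0.05170536 0.0457839 ]
(332, 173) 54
[0.46089753 0.0092403 ] [0.05126909 0.04858797]
(340, 203) 51
[0.45238402 0.08929537] [0.05182319 0.05192444]
(349, 239) 53
[0.44371822 0.1690771 ] [0.05309335 0.05232796]
(361, 283) 53
```

Emit:
move_arm([
  {"x": 0.13,"y": 0.21,"z": 0,"roll": 0.23,"jaw": 0},
  {"x": 0.13,"y": 0.21,"z": 0,"roll": 0.23,"jaw": 0},
  {"x": 0.13,"y": 0.21,"z": 0,"roll": 0.23,"jaw": 0},
  {"x": 0.13,"y": 0.21,"z": 0,"roll": 0.23,"jaw": 0},
  {"x": 0.13,"y": 0.21,"z": 0,"roll": 0.23,"jaw": 0},
], force=40)

```text
time: 1.42
tcp_pos: [0.3113, -0.3438, 0.2315]
tcp_rot: [0.836, 0.549, 0.001, 0.002]
wrist_force: [1.0, 0.1, 0.1]
grip_width: 0.0858
```

Emit:
move_arm([
  {"x": 0.14,"y": 0.21,"z": 0,"roll": 0.23,"jaw": 0},
  {"x": 0.14,"y": 0.21,"z": 0,"roll": 0.23,"jaw": 0},
  {"x": 0.14,"y": 0.21,"z": 0,"roll": 0.06,"jaw": 0},
  {"x": 0.14,"y": 0.21,"z": 0,"roll": 0,"jaw": 0},
  {"x": 0.13,"y": 0.21,"z": 0,"roll": 0,"jaw": 0},
])

```text
time: 2.05
tcp_pos: [0.4826, -0.082, 0.2337]
tcp_rot: [0.702, 0.712, 0.003, 0.006]
wrist_force: [0.8, -0.7, 0.1]
grip_width: 0.0853
```

Emit:
move_arm([
  {"x": 0.13,"y": 0.21,"z": 0,"roll": 0,"jaw": 0},
  {"x": 0.13,"y": 0.21,"z": 0,"roll": 0,"jaw": 0},
  {"x": 0.13,"y": 0.21,"z": -0.1,"roll": 0,"jaw": 0},
  {"x": 0.13,"y": 0.15,"z": -0.1,"roll": 0,"jaw": 0},
  {"x": 0.1,"y": 0.1,"z": 0,"roll": 0,"jaw": 0},
])

```text
time: 2.68
tcp_pos: [0.6388, 0.1412, 0.1862]
tcp_rot: [0.7, 0.714, 0.004, 0.009]
wrist_force: [-0.2, -1.0, -0.4]
grip_width: 0.0857
```

Emit:
move_arm([
  {"x": 0.04,"y": 0.17,"z": 0,"roll": 0,"jaw": 0},
  {"x": 0,"y": 0,"z": 0,"roll": 0,"jaw": 0},
])

```text
time: 2.92
tcp_pos: [0.6508, 0.1871, 0.1851]
tcp_rot: [0.699, 0.715, 0.004, 0.009]
wrist_force: [-0.3, 0.3, 0.8]
grip_width: 0.0853
```

```bash
python3 - <<'E'
from h import *
s=manip.sense(); print(s['tcp_pos'],s['tcp_rot'],s['qpos'].round(2)); cp=campose('wrist',s)
im=cams.get_image('wrist'); v=im.copy()
exp={'brass':(.651,.1835),'nipple':(.6495,.1045),'sleeve':(.650,.0245)}
for k,p in exp.items():
    sm=(sil(k,*p,.028,cp)>.5).astype(np.uint8); cs,_=cv2.findContours(sm,0,1); cv2.drawContours(v,cs,-1,(255,0,0),1)
o=cams.outline_of('wrist','brass'); 
for a in o[:3]:
    print(a['p'],a['box'])
    print(fit('brass',[(cp,a['pixels'].astype(float))],np.array(exp['brass']),.028))
cv2.imwrite('pics/w1.png',v[:,:,::-1])
E
```

```text
[0.6508089  0.18711785 0.18511193] [0.69937175 0.71469228 0.00440645 0.008642  ] [ 0.19  0.38  0.02  1.19 -0.01  1.74]
0.86 [227.8, 151.4, 47.4, 66.5]
(array([0.65088621, 0.18312107]), np.float64(0.04157356218145929))
```

View pics/w1.png

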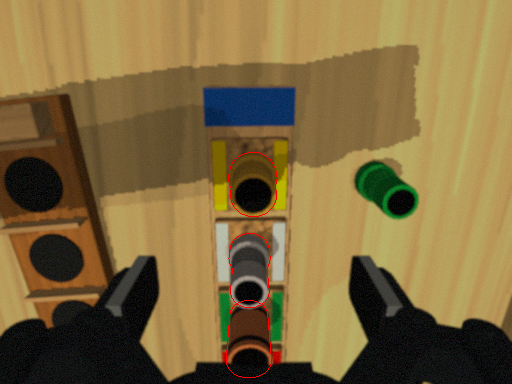

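Emit:
move_arm([
  {"x": 0,"y": -0.016,"z": -0.16,"roll": 0,"jaw": 0},
  {"x": 0,"y": 0,"z": -0.16,"roll": 0,"jaw": 0},
  {"x": 0,"y": 0,"z": -0.14,"roll": 0,"jaw": 0},
  {"x": 0,"y": 0,"z": -0.1,"roll": 0,"jaw": 0},
  {"x": 0,"y": 0,"z": 0,"roll": 0,"jaw": 0},
])

```text
time: 3.65
tcp_pos: [0.6496, 0.1734, 0.0453]
tcp_rot: [0.703, 0.711, 0.005, 0.011]
wrist_force: [-0.1, 0.1, -0.9]
grip_width: 0.0853
```

Emit:
move_arm([
  {"x": 0.004,"y": 0.039,"z": 0,"roll": 0,"jaw": 0},
  {"x": 0,"y": 0,"z": 0,"roll": 0,"jaw": 0},
])

```text
time: 3.9
tcp_pos: [0.6524, 0.1828, 0.0483]
tcp_rot: [0.704, 0.71, 0.006, 0.012]
wrist_force: [-0.2, -0.8, 0.3]
grip_width: 0.0855
```

Emit:
move_arm([
  {"x": 0,"y": 0,"z": -0.008,"roll": 0,"jaw": 1},
  {"x": 0,"y": 0,"z": 0,"roll": 0,"jaw": 1},
  {"x": 0,"y": 0,"z": 0,"roll": 0,"jaw": 1},
  {"x": 0,"y": 0,"z": 0,"roll": 0,"jaw": 1},
  {"x": 0,"y": 0,"z": 0,"roll": 0,"jaw": 1},
], force=40)

```text
time: 4.53
tcp_pos: [0.6542, 0.1835, 0.0495]
tcp_rot: [0.703, 0.711, 0.008, 0.013]
wrist_force: [-0.7, 0.2, -0.3]
grip_width: 0.0343
```

```bash
python3 - <<'E'
from h import *
s=manip.sense(); print(s['tcp_pos'],s['tcp_rot'],s['grip_width'],R.from_quat(s['tcp_rot']).as_matrix().round(3))
E
```

```text
[0.65417691 0.18351845 0.04950295] [0.70336649 0.71065735 0.0081224  0.01325674] 0.034328278371266154 [[-0.01   0.999  0.03 ]
 [ 1.     0.01  -0.007]
 [-0.007  0.03  -1.   ]]
```

Emit:
move_arm([
  {"x": 0,"y": 0,"z": 0.16,"roll": 0,"jaw": 1},
  {"x": -0.15,"y": -0.012,"z": 0.02,"roll": 0,"jaw": 1},
  {"x": -0.21,"y": -0.014,"z": 0,"roll": 0,"jaw": 1},
  {"x": -0.21,"y": -0.014,"z": 0,"roll": 0,"jaw": 1},
  {"x": -0.2,"y": -0.014,"z": 0,"roll": 0,"jaw": 1},
])

```text
time: 5.15
tcp_pos: [0.4601, 0.1693, 0.0934]
tcp_rot: [0.704, 0.71, 0.009, 0.014]
wrist_force: [-0.1, 0.4, -0.7]
grip_width: 0.0343
```

Emit:
move_arm([
  {"x": -0.06,"y": 0,"z": 0,"roll": 0,"jaw": 1},
  {"x": 0,"y": 0,"z": -0.1,"roll": 0,"jaw": 1},
  {"x": 0,"y": 0,"z": 0,"roll": 0,"jaw": 1},
])

```text
time: 5.52
tcp_pos: [0.4397, 0.1687, 0.0669]
tcp_rot: [0.704, 0.71, 0.007, 0.013]
wrist_force: [-0.6, -0.2, -2.3]
grip_width: 0.0345
```

```bash
cat > chk.py <<'E'
import sys
from h import *
def chk(k,exp,z0,cams_=('side','scene'),save=None):
    s=manip.sense()
    t=R.from_quat(s['tcp_rot']).as_matrix()
    print('tcp',s['tcp_pos'].round(4),'toolz',t[:,2].round(3),'t',round(s['time'],2),'w',round(s['grip_width'],4))
    for n in cams_:
        cp=campose(n,s); im=cams.get_image(n); o=cams.outline_of(n,k); v=im.copy()
        o=[a for a in o if a['p']>.3]
        if o:
            ex=proj([*exp,z0+.03],cp)[0]
            b=min(o,key=lambda a:np.hypot(a['box'][0]+a['box'][2]/2-ex[0],a['box'][1]+a['box'][3]/2-ex[1]))
            m=b['pixels'].astype(float)
            f=lambda p:np.abs(sil(k,p[0],p[1],p[2],cp)-m).sum()/m.sum()
            x0=np.array([*exp,z0])
            r=minimize(f,x0,method='Nelder-Mead',options=dict(initial_simplex=np.array([x0,x0+[.01,0,0],x0+[0,.01,0],x0+[0,0,.01]]),xatol=2e-4,fatol=1e-4))
            print(n,k,b['p'],'xyz',r.x.round(4),round(r.fun,3),' fixed z',[q if np.isscalar(q) else q.round(4) for q in fit(k,[(cp,m)],np.array(exp),z0)])
            cs,_=cv2.findContours((sil(k,*r.x,cp)>.5).astype(np.uint8),0,1); cv2.drawContours(v,cs,-1,(255,0,0),1)
        else: print(n,k,'none')
        if save: cv2.imwrite(f'pics/{save}_{n}.png',v[:,:,::-1])
E
python3 -c "
from chk import *
chk('brass',(.443,.170),.04,save='b1')"
```

```text
tcp [0.4397 0.1687 0.0669] toolz [ 0.028 -0.008 -1.   ] t 5.53 w 0.0345
side brass 0.81 xyz [0.4396 0.1676 0.0445] 0.186  fixed z [array([0.4379, 0.1641]), np.float64(0.17691713671770076)]
scene brass 0.79 xyz [ 0.1322  0.3759 -0.2146] 0.402  fixed z [array([0.4274, 0.1777]), np.float64(0.6858656976304035)]
```

View pics/b1_side.png

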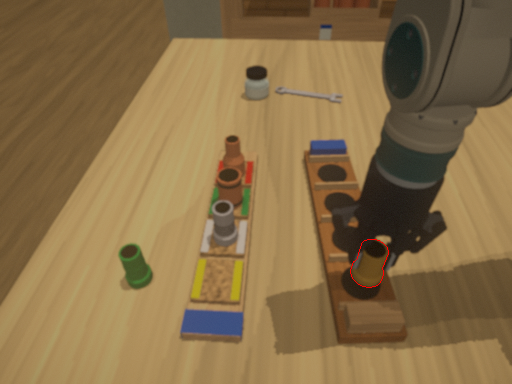

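The side picture shows brass held upright just above pad A, with the foot at about (368,280).

Emit:
move_arm([
  {"x": 0.012,"y": 0.004,"z": -0.06,"roll": 0,"jaw": 1},
  {"x": 0,"y": 0,"z": -0.01,"roll": 0,"jaw": 1},
  {"x": 0,"y": 0,"z": -0.01,"roll": 0,"jaw": 1},
])

```text
time: 6.1
tcp_pos: [0.449, 0.1709, 0.0495]
tcp_rot: [0.704, 0.71, 0.011, 0.015]
wrist_force: [0.3, 0.7, -1.6]
grip_width: 0.0342
```

Emit:
move_arm([
  {"x": -0.024,"y": -0.003,"z": -0.006,"roll": 0,"jaw": 1},
  {"x": -0.006,"y": 0,"z": -0.012,"roll": 0,"jaw": 1},
])

```text
time: 6.35
tcp_pos: [0.4417, 0.1701, 0.0463]
tcp_rot: [0.704, 0.71, 0.011, 0.016]
wrist_force: [-6.8, -2.3, 27.8]
grip_width: 0.0344
```

Emit:
move_arm([
  {"x": 0,"y": 0,"z": 0.004,"roll": 0,"jaw": 0.3},
  {"x": -0.005,"y": 0,"z": 0,"roll": 0,"jaw": 0.1},
  {"x": -0.005,"y": 0,"z": 0,"roll": 0,"jaw": 0},
])

```text
time: 6.72
tcp_pos: [0.4396, 0.1703, 0.0484]
tcp_rot: [0.704, 0.71, 0.012, 0.016]
wrist_force: [0.7, 0.4, 0.0]
grip_width: 0.0846
```

Emit:
move_arm([
  {"x": 0,"y": 0,"z": 0.2,"roll": 0,"jaw": 0},
  {"x": 0.1,"y": -0.03,"z": 0.1,"roll": 0,"jaw": 0},
  {"x": 0.24,"y": -0.07,"z": 0,"roll": 0,"jaw": 0},
  {"x": 0.24,"y": -0.07,"z": 0,"roll": 0,"jaw": 0},
  {"x": 0.2,"y": -0.06,"z": 0,"roll": 0,"jaw": 0},
])

```text
time: 7.35
tcp_pos: [0.6335, 0.112, 0.1247]
tcp_rot: [0.702, 0.712, 0.011, 0.015]
wrist_force: [0.5, 0.0, -0.1]
grip_width: 0.0856
```

```bash
python3 -c "
from chk import *
chk('brass',(.443,.170),.025,save='b2')"
```

```text
tcp [0.6335 0.112  0.1247] toolz [ 0.036 -0.005 -0.999] t 7.35 w 0.0856
side brass 0.62 xyz [0.4418 0.167  0.0226] 0.037  fixed z [array([0.4427, 0.1688]), np.float64(0.03962815405046481)]
scene brass 0.78 xyz [ 0.3923  0.2044 -0.0151] 0.053  fixed z [array([0.4382, 0.1728]), np.float64(0.12795518207282913)]
```

Emit:
move_arm([
  {"x": 0.064,"y": -0.03,"z": 0,"roll": 0,"jaw": 0},
  {"x": 0,"y": 0.01,"z": -0.14,"roll": 0,"jaw": 0},
  {"x": 0,"y": 0.01,"z": -0.13,"roll": 0,"jaw": 0},
  {"x": 0,"y": 0,"z": -0.02,"roll": 0,"jaw": 0},
])

```text
time: 8.05
tcp_pos: [0.6464, 0.1103, 0.051]
tcp_rot: [0.701, 0.712, 0.01, 0.014]
wrist_force: [-1.2, -1.3, -0.6]
grip_width: 0.0856
```

Emit:
move_arm([
  {"x": 0.01,"y": -0.024,"z": 0,"roll": 0,"jaw": 0},
  {"x": 0,"y": 0,"z": 0,"roll": 0,"jaw": 0},
])

```text
time: 8.3
tcp_pos: [0.6497, 0.104, 0.0527]
tcp_rot: [0.701, 0.713, 0.011, 0.015]
wrist_force: [-0.6, -0.2, -0.2]
grip_width: 0.0853
```

Emit:
move_arm([
  {"x": 0,"y": 0,"z": -0.002,"roll": 0,"jaw": 1},
  {"x": -0.003,"y": 0,"z": -0.002,"roll": 0,"jaw": 1},
  {"x": -0.003,"y": 0,"z": -0.002,"roll": 0,"jaw": 1},
  {"x": 0,"y": 0,"z": -0.002,"roll": 0,"jaw": 1},
  {"x": 0,"y": 0,"z": 0,"roll": 0,"jaw": 1},
])

```text
time: 8.93
tcp_pos: [0.6499, 0.1039, 0.0546]
tcp_rot: [0.701, 0.713, 0.012, 0.017]
wrist_force: [0.8, -0.3, -1.0]
grip_width: 0.0304
```

Emit:
move_arm([
  {"x": 0,"y": 0,"z": 0.16,"roll": 0,"jaw": 1},
  {"x": -0.14,"y": -0.012,"z": 0.02,"roll": 0,"jaw": 1},
  {"x": -0.22,"y": -0.014,"z": 0,"roll": 0,"jaw": 1},
  {"x": -0.22,"y": -0.014,"z": 0,"roll": 0,"jaw": 1},
  {"x": -0.21,"y": -0.014,"z": -0.03,"roll": 0,"jaw": 1},
])

```text
time: 9.55
tcp_pos: [0.4519, 0.0903, 0.091]
tcp_rot: [0.701, 0.712, 0.014, 0.018]
wrist_force: [0.9, -0.5, -1.6]
grip_width: 0.0307
```

Emit:
move_arm([
  {"x": 0,"y": 0,"z": -0.08,"roll": 0,"jaw": 1},
  {"x": 0,"y": 0,"z": -0.04,"roll": 0,"jaw": 1},
  {"x": 0,"y": 0,"z": -0.004,"roll": 0,"jaw": 1},
])

```text
time: 9.93
tcp_pos: [0.4441, 0.0901, 0.0567]
tcp_rot: [0.701, 0.713, 0.011, 0.015]
wrist_force: [0.6, -0.2, -2.0]
grip_width: 0.0306
```

```bash
python3 -c "
from chk import *
chk('nipple',(.4516,.0903),.035,('side',),save='n1')"
```

```text
tcp [0.4441 0.0901 0.0567] toolz [ 0.038 -0.006 -0.999] t 9.93 w 0.0306
side nipple 0.94 xyz [0.4451 0.0943 0.0362] 0.181  fixed z [array([0.4445, 0.0933]), np.float64(0.17333921778786537)]
```

View pics/n1_side.png

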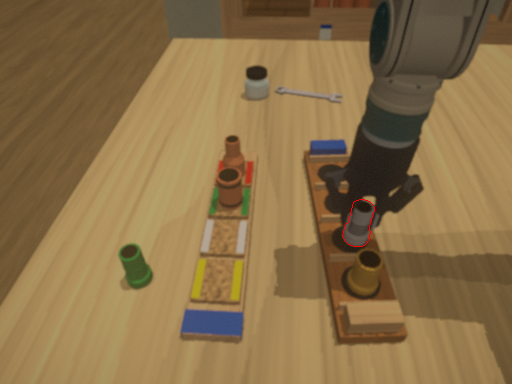

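Emit:
move_arm([
  {"x": 0.015,"y": -0.004,"z": -0.01,"roll": 0,"jaw": 1},
  {"x": 0,"y": 0,"z": -0.01,"roll": 0,"jaw": 1},
])

```text
time: 10.28
tcp_pos: [0.4523, 0.0892, 0.0536]
tcp_rot: [0.701, 0.713, 0.013, 0.017]
wrist_force: [0.0, -0.1, -1.4]
grip_width: 0.0305
```

Emit:
move_arm([
  {"x": -0.008,"y": 0.003,"z": -0.016,"roll": 0,"jaw": 1},
  {"x": -0.004,"y": 0,"z": -0.012,"roll": 0,"jaw": 1},
])

```text
time: 10.52
tcp_pos: [0.4524, 0.0897, 0.0513]
tcp_rot: [0.701, 0.713, 0.014, 0.019]
wrist_force: [-10.4, -0.7, 32.5]
grip_width: 0.0306
```

Emit:
move_arm([
  {"x": -0.004,"y": 0,"z": 0.004,"roll": 0,"jaw": 0.3},
  {"x": -0.005,"y": 0,"z": 0,"roll": 0,"jaw": 0.1},
  {"x": -0.005,"y": 0,"z": 0,"roll": 0,"jaw": 0},
])

```text
time: 10.9
tcp_pos: [0.4507, 0.0899, 0.0538]
tcp_rot: [0.701, 0.713, 0.016, 0.02]
wrist_force: [-0.6, 0.2, -0.2]
grip_width: 0.0827
```

Emit:
move_arm([
  {"x": 0,"y": 0,"z": 0.2,"roll": 0,"jaw": 0},
  {"x": 0.1,"y": -0.03,"z": 0.1,"roll": 0,"jaw": 0},
  {"x": 0.22,"y": -0.07,"z": 0,"roll": 0,"jaw": 0},
  {"x": 0.22,"y": -0.08,"z": 0,"roll": 0,"jaw": 0},
  {"x": 0.2,"y": -0.08,"z": 0,"roll": 0,"jaw": 0},
])

```text
time: 11.52
tcp_pos: [0.6341, 0.0246, 0.1288]
tcp_rot: [0.7, 0.714, 0.013, 0.018]
wrist_force: [0.0, 0.4, 0.0]
grip_width: 0.0854
```

```bash
python3 -c "
from chk import *
chk('nipple',(.4516,.0903),.025,save='n2')
chk('sleeve',(.65,.0245),.028)"
```

```text
tcp [0.6341 0.0246 0.1288] toolz [ 0.044 -0.006 -0.999] t 11.53 w 0.0854
side nipple 0.79 xyz [0.4528 0.0895 0.0253] 0.048  fixed z [array([0.4523, 0.0894]), np.float64(0.04915188297541239)]
scene nipple 0.45 xyz [ 0.0595  0.3099 -0.333 ] 0.241  fixed z [array([0.4436, 0.0849]), np.float64(1.3122500485342652)]
tcp [0.6325 0.0247 0.1279] toolz [ 0.042 -0.006 -0.999] t 11.72 w 0.0851
side sleeve 0.58 xyz [0.6558 0.0049 0.0122] 0.041  fixed z [array([0.6529, 0.0199]), np.float64(0.08218918336565394)]
scene sleeve none
```

View pics/n2_scene.png

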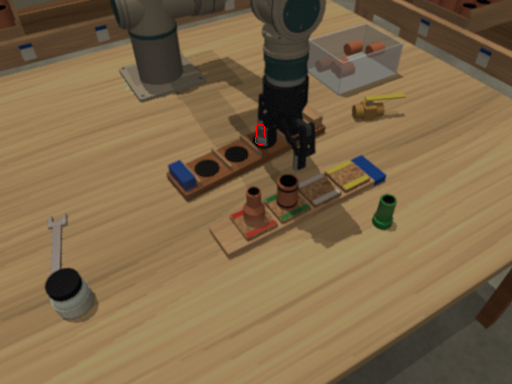

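The nipple stands on pad B, at about (261,134) in the scene picture. The sleeve is still in place at about (288,190).

Emit:
move_arm([
  {"x": 0.07,"y": -0.004,"z": 0,"roll": 0,"jaw": 0},
  {"x": 0,"y": 0.01,"z": -0.15,"roll": 0,"jaw": 0},
  {"x": 0,"y": 0.01,"z": -0.13,"roll": 0,"jaw": 0},
  {"x": 0,"y": 0,"z": -0.03,"roll": 0,"jaw": 0},
])

```text
time: 12.42
tcp_pos: [0.6459, 0.0322, 0.0524]
tcp_rot: [0.699, 0.715, 0.014, 0.018]
wrist_force: [-0.5, 0.4, -0.8]
grip_width: 0.0849
```

Emit:
move_arm([
  {"x": 0.014,"y": -0.034,"z": -0.004,"roll": 0,"jaw": 0},
  {"x": 0,"y": 0,"z": -0.006,"roll": 0,"jaw": 0},
])

```text
time: 12.68
tcp_pos: [0.6497, 0.0234, 0.0515]
tcp_rot: [0.698, 0.715, 0.014, 0.019]
wrist_force: [-0.0, -0.6, 0.1]
grip_width: 0.0856
```

Emit:
move_arm([
  {"x": 0,"y": 0,"z": -0.003,"roll": 0,"jaw": 1},
  {"x": 0,"y": 0,"z": -0.004,"roll": 0,"jaw": 1},
  {"x": -0.003,"y": 0,"z": -0.004,"roll": 0,"jaw": 1},
  {"x": 0,"y": 0,"z": -0.003,"roll": 0,"jaw": 1},
])

```text
time: 13.18
tcp_pos: [0.6516, 0.0229, 0.052]
tcp_rot: [0.698, 0.715, 0.016, 0.021]
wrist_force: [-2.2, 0.4, 5.5]
grip_width: 0.0401
```

Emit:
move_arm([
  {"x": 0,"y": 0,"z": 0.16,"roll": 0,"jaw": 1},
  {"x": -0.14,"y": -0.012,"z": 0.02,"roll": 0,"jaw": 1},
  {"x": -0.22,"y": -0.014,"z": 0,"roll": 0,"jaw": 1},
  {"x": -0.22,"y": -0.014,"z": 0,"roll": 0,"jaw": 1},
  {"x": -0.16,"y": -0.01,"z": -0.03,"roll": 0,"jaw": 1},
])

```text
time: 13.8
tcp_pos: [0.4624, 0.0104, 0.0871]
tcp_rot: [0.698, 0.716, 0.015, 0.02]
wrist_force: [0.6, -0.4, -2.8]
grip_width: 0.0402
```

Emit:
move_arm([
  {"x": 0,"y": 0,"z": -0.08,"roll": 0,"jaw": 1},
  {"x": 0,"y": 0,"z": -0.03,"roll": 0,"jaw": 1},
  {"x": 0,"y": 0,"z": -0.006,"roll": 0,"jaw": 1},
])

```text
time: 14.18
tcp_pos: [0.455, 0.0111, 0.0547]
tcp_rot: [0.698, 0.716, 0.013, 0.017]
wrist_force: [0.5, -0.2, -1.9]
grip_width: 0.04
```

```bash
python3 -c "
from chk import *
chk('sleeve',(.4603,.0104),.035,('side',),save='s1')"
```

```text
tcp [0.455  0.0111 0.0547] toolz [ 0.042 -0.006 -0.999] t 14.18 w 0.04
side sleeve 0.76 xyz [ 0.4362 -0.06   -0.0288] 0.143  fixed z [array([0.4549, 0.0129]), np.float64(0.2586314334574929)]
```

Emit:
move_arm([
  {"x": 0.012,"y": -0.003,"z": -0.01,"roll": 0,"jaw": 1},
  {"x": 0.003,"y": 0,"z": -0.012,"roll": 0,"jaw": 1},
])

```text
time: 14.52
tcp_pos: [0.4624, 0.01, 0.0508]
tcp_rot: [0.698, 0.716, 0.014, 0.019]
wrist_force: [0.0, 0.2, -2.7]
grip_width: 0.0402
```

Emit:
move_arm([
  {"x": -0.015,"y": 0,"z": -0.014,"roll": 0,"jaw": 1},
  {"x": -0.008,"y": 0,"z": -0.012,"roll": 0,"jaw": 1},
])

```text
time: 14.78
tcp_pos: [0.4615, 0.0098, 0.0487]
tcp_rot: [0.698, 0.716, 0.017, 0.022]
wrist_force: [-7.7, 2.1, 31.3]
grip_width: 0.0401
```

Emit:
move_arm([
  {"x": -0.004,"y": 0,"z": 0.004,"roll": 0,"jaw": 0.3},
  {"x": -0.005,"y": 0,"z": 0,"roll": 0,"jaw": 0.1},
  {"x": -0.005,"y": 0,"z": 0,"roll": 0,"jaw": 0},
])

```text
time: 15.15
tcp_pos: [0.4595, 0.0096, 0.0512]
tcp_rot: [0.698, 0.716, 0.018, 0.023]
wrist_force: [-0.0, 0.4, -0.3]
grip_width: 0.0852
```

Emit:
move_arm([
  {"x": 0,"y": 0,"z": 0.2,"roll": 0,"jaw": 0},
  {"x": 0.1,"y": -0.03,"z": 0.16,"roll": 0,"jaw": 0},
  {"x": 0.22,"y": -0.07,"z": 0,"roll": 0,"jaw": 0},
  {"x": 0.22,"y": -0.07,"z": 0,"roll": 0,"jaw": 0},
  {"x": 0.18,"y": -0.08,"z": 0,"roll": 0,"jaw": 0},
])

```text
time: 15.78
tcp_pos: [0.6377, -0.0527, 0.142]
tcp_rot: [0.697, 0.716, 0.016, 0.02]
wrist_force: [0.1, -0.3, -0.9]
grip_width: 0.0857
```

```bash
python3 -c "
from chk import *
chk('sleeve',(.4603,.0104),.025,save='s2')
chk('reducer',(.653,-.056),.028,('side','wrist'),save='r0')"
```

```text
tcp [ 0.6377 -0.0527  0.142 ] toolz [ 0.052 -0.006 -0.999] t 15.78 w 0.0857
side sleeve 0.6 xyz [ 0.4598 -0.0028  0.0142] 0.065  fixed z [array([0.462 , 0.0086]), np.float64(0.08992850871691961)]
scene sleeve 0.47 xyz [-1.9938  1.1831 -2.3358] 0.873  fixed z [array([0.4619, 0.0111]), np.float64(2.3318850267379676)]
tcp [ 0.6355 -0.0525  0.1409] toolz [ 0.049 -0.005 -0.999] t 15.97 w 0.0853
side reducer 0.66 xyz [ 0.6566 -0.0596  0.0265] 0.044  fixed z [array([ 0.6564, -0.0581]), np.float64(0.04511015778375628)]
wrist reducer 0.96 xyz [ 0.6569 -0.0577  0.0255] 0.02  fixed z [array([ 0.6565, -0.0566]), np.float64(0.02754108823998723)]
```

View pics/s2_side.png

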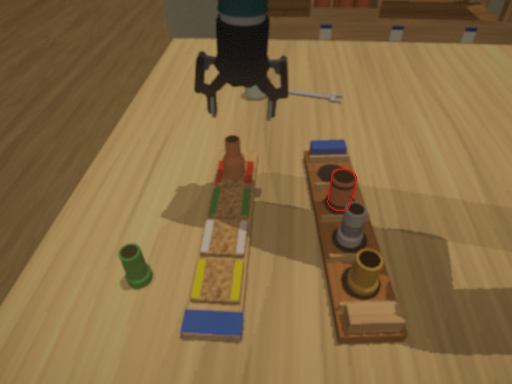

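View pics/r0_wrist.png

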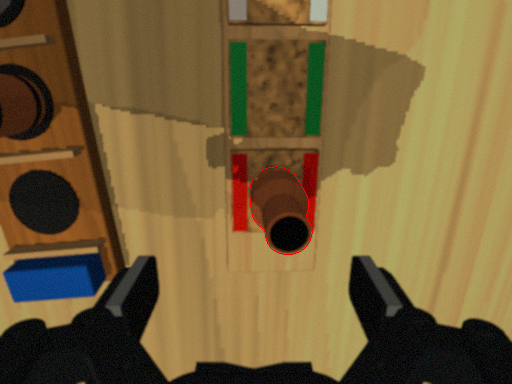

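Three fittings stand on pads A, B and C, at about (362,275), (352,228) and (342,190) in the side picture. The wrist fit puts the reducer at (0.656, -0.057), with its mouth at pixel (290,233).

Emit:
move_arm([
  {"x": 0.08,"y": -0.018,"z": 0,"roll": 0,"jaw": 0},
  {"x": 0,"y": 0,"z": -0.13,"roll": 0,"jaw": 0},
  {"x": 0,"y": 0,"z": -0.13,"roll": 0,"jaw": 0},
  {"x": 0,"y": 0,"z": -0.03,"roll": 0,"jaw": 0},
])

```text
time: 16.68
tcp_pos: [0.6518, -0.0541, 0.0705]
tcp_rot: [0.696, 0.717, 0.016, 0.021]
wrist_force: [-1.4, -0.6, -0.2]
grip_width: 0.0855
```

Emit:
move_arm([
  {"x": 0.012,"y": -0.011,"z": -0.012,"roll": 0,"jaw": 0},
  {"x": 0,"y": 0,"z": -0.006,"roll": 0,"jaw": 0},
])

```text
time: 16.92
tcp_pos: [0.6549, -0.0566, 0.0674]
tcp_rot: [0.696, 0.717, 0.017, 0.021]
wrist_force: [0.2, 0.1, -0.3]
grip_width: 0.0855
```

Emit:
move_arm([
  {"x": 0,"y": 0,"z": -0.004,"roll": 0,"jaw": 1},
  {"x": -0.003,"y": 0,"z": -0.004,"roll": 0,"jaw": 1},
  {"x": -0.003,"y": 0,"z": -0.004,"roll": 0,"jaw": 1},
  {"x": 0,"y": 0,"z": -0.004,"roll": 0,"jaw": 1},
  {"x": 0,"y": 0,"z": -0.003,"roll": 0,"jaw": 1},
])

```text
time: 17.55
tcp_pos: [0.6559, -0.0571, 0.0674]
tcp_rot: [0.696, 0.717, 0.018, 0.024]
wrist_force: [-2.1, 0.4, 4.1]
grip_width: 0.031
```

The opening of 31 mm is wider than the 28 mm neck allows. The other grips read about 2 mm under the true width, so the jaws are on the taper. I'll open, raise and regrip.

Emit:
move_arm([
  {"x": 0,"y": 0,"z": 0,"roll": 0,"jaw": 0.3},
  {"x": 0,"y": 0,"z": 0,"roll": 0,"jaw": 0.2},
  {"x": -0.003,"y": 0,"z": 0.04,"roll": 0,"jaw": 0.2},
  {"x": -0.003,"y": 0,"z": 0,"roll": 0,"jaw": 0.2},
])

```text
time: 18.05
tcp_pos: [0.6544, -0.0571, 0.0773]
tcp_rot: [0.696, 0.717, 0.018, 0.024]
wrist_force: [0.0, 0.4, 0.2]
grip_width: 0.0683
```

```bash
python3 -c "
from chk import *
chk('reducer',(.656,-.057),.028,('side','wrist'),save='r1')"
```

```text
tcp [ 0.6544 -0.0571  0.0773] toolz [ 0.059 -0.007 -0.998] t 18.05 w 0.0683
side reducer 0.91 xyz [ 0.6603 -0.0788  0.0097] 0.047  fixed z [array([ 0.6563, -0.0573]), np.float64(0.09133426457654302)]
wrist reducer none
```

View pics/r1_side.png

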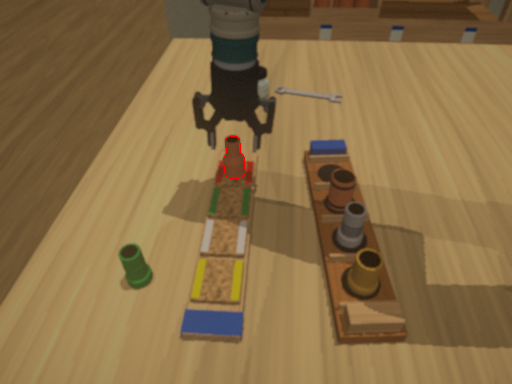

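The side picture shows the reducer still upright at (232,158), between the jaws.

Emit:
move_arm([
  {"x": 0,"y": 0,"z": -0.002,"roll": 0,"jaw": 1},
  {"x": 0,"y": 0,"z": -0.004,"roll": 0,"jaw": 1},
  {"x": 0,"y": 0,"z": -0.004,"roll": 0,"jaw": 1},
  {"x": 0,"y": 0,"z": -0.003,"roll": 0,"jaw": 1},
  {"x": 0,"y": 0,"z": -0.003,"roll": 0,"jaw": 1},
])

```text
time: 18.88
tcp_pos: [0.6537, -0.0569, 0.0741]
tcp_rot: [0.696, 0.717, 0.018, 0.023]
wrist_force: [-1.1, 0.4, 5.8]
grip_width: 0.0262
```

Emit:
move_arm([
  {"x": 0,"y": 0,"z": 0.16,"roll": 0,"jaw": 1},
  {"x": -0.14,"y": -0.012,"z": 0.02,"roll": 0,"jaw": 1},
  {"x": -0.2,"y": -0.014,"z": 0,"roll": 0,"jaw": 1},
  {"x": -0.22,"y": -0.014,"z": 0,"roll": 0,"jaw": 1},
  {"x": -0.15,"y": -0.01,"z": -0.03,"roll": 0,"jaw": 1},
])

```text
time: 19.5
tcp_pos: [0.473, -0.0696, 0.1096]
tcp_rot: [0.696, 0.718, 0.017, 0.023]
wrist_force: [0.6, 0.3, -1.3]
grip_width: 0.0265
```

Emit:
move_arm([
  {"x": 0,"y": 0,"z": -0.08,"roll": 0,"jaw": 1},
  {"x": 0,"y": 0,"z": -0.02,"roll": 0,"jaw": 1},
  {"x": 0,"y": 0,"z": -0.006,"roll": 0,"jaw": 1},
])

```text
time: 19.88
tcp_pos: [0.4673, -0.0686, 0.0805]
tcp_rot: [0.696, 0.717, 0.016, 0.02]
wrist_force: [0.1, 0.4, -1.2]
grip_width: 0.0265
```

```bash
python3 -c "
from chk import *
chk('reducer',(.4688,-.0694),.035,('side','scene'),save='r2')"
```

```text
tcp [ 0.4673 -0.0686  0.0805] toolz [ 0.051 -0.006 -0.999] t 19.88 w 0.0265
side reducer 0.9 xyz [ 0.463  -0.0961  0.0131] 0.246  fixed z [array([ 0.4681, -0.0692]), np.float64(0.2925524595803234)]
scene reducer 0.64 xyz [ 0.4679 -0.0672  0.0372] 0.92  fixed z [array([ 0.4619, -0.0645]), np.float64(0.8996518233461608)]
```

View pics/r2_scene.png

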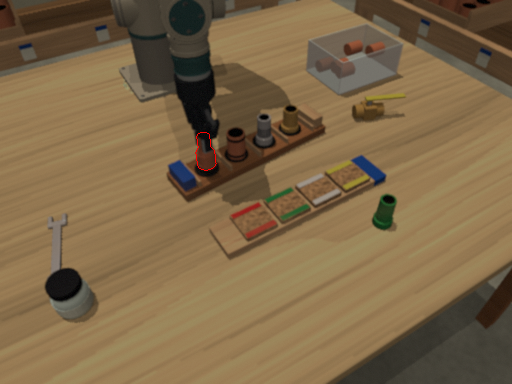

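The scene picture shows the reducer over the last pad at (206,160), beside the blue block.

Emit:
move_arm([
  {"x": -0.004,"y": -0.003,"z": -0.02,"roll": 0,"jaw": 1},
  {"x": -0.004,"y": 0,"z": -0.02,"roll": 0,"jaw": 1},
  {"x": -0.006,"y": 0,"z": -0.012,"roll": 0,"jaw": 1},
])

```text
time: 20.45
tcp_pos: [0.4683, -0.0704, 0.0708]
tcp_rot: [0.696, 0.718, 0.018, 0.023]
wrist_force: [-5.9, 2.3, 24.5]
grip_width: 0.0261
```

Emit:
move_arm([
  {"x": -0.004,"y": 0,"z": 0.004,"roll": 0,"jaw": 0.3},
  {"x": -0.005,"y": 0,"z": 0,"roll": 0,"jaw": 0.1},
  {"x": -0.005,"y": 0,"z": 0,"roll": 0,"jaw": 0},
  {"x": 0,"y": 0,"z": 0.16,"roll": 0,"jaw": 0},
  {"x": 0,"y": 0,"z": 0.22,"roll": 0,"jaw": 0},
])

```text
time: 21.08
tcp_pos: [0.4602, -0.0692, 0.164]
tcp_rot: [0.696, 0.718, 0.015, 0.019]
wrist_force: [0.7, -0.6, 0.1]
grip_width: 0.0853
```

Emit:
move_arm([
  {"x": 0,"y": -0.1,"z": 0.1,"roll": 0,"jaw": 0},
  {"x": 0,"y": -0.24,"z": 0,"roll": 0,"jaw": 0},
  {"x": 0,"y": -0.24,"z": 0,"roll": 0,"jaw": 0},
  {"x": 0,"y": -0.24,"z": 0,"roll": 0,"jaw": 0},
  {"x": 0,"y": 0,"z": 0,"roll": 0,"jaw": 0},
])

```text
time: 21.7
tcp_pos: [0.4631, -0.2812, 0.1953]
tcp_rot: [0.695, 0.719, 0.017, 0.025]
wrist_force: [-0.1, 1.6, 0.0]
grip_width: 0.0852
```

```bash
python3 -c "
from chk import *
for k,p in dict(reducer=(.4688,-.0694),sleeve=(.4603,.0104),nipple=(.4516,.0903),brass=(.443,.170)).items(): chk(k,p,.025,save='f_'+k)"
```

```text
tcp [ 0.4631 -0.2812  0.1953] toolz [ 0.06  -0.009 -0.998] t 21.7 w 0.0852
side reducer 0.69 xyz [ 0.4705 -0.0696  0.0266] 0.216  fixed z [array([ 0.4702, -0.0715]), np.float64(0.21522145642998344)]
scene reducer 0.86 xyz [ 0.4681 -0.0684  0.0262] 0.087  fixed z [array([ 0.4665, -0.0677]), np.float64(0.08361593747819412)]
tcp [ 0.4624 -0.2758  0.1948] toolz [ 0.058 -0.006 -0.998] t 21.9 w 0.0855
side sleeve 0.67 xyz [0.4622 0.0079 0.0243] 0.069  fixed z [array([0.4624, 0.0087]), np.float64(0.07218954248366014)]
scene sleeve 0.6 xyz [0.4595 0.012  0.0258] 0.066  fixed z [array([0.4588, 0.0123]), np.float64(0.06522552483891084)]
tcp [ 0.463  -0.2758  0.1953] toolz [ 0.059 -0.007 -0.998] t 22.1 w 0.0854
side nipple 0.93 xyz [0.4486 0.0722 0.0076] 0.063  fixed z [array([0.4529, 0.0877]), np.float64(0.10783477570132528)]
scene nipple 0.64 xyz [0.451 0.091 0.028] 0.078  fixed z [array([0.4475, 0.0932]), np.float64(0.07116887757380856)]
tcp [ 0.4631 -0.2766  0.1955] toolz [ 0.059 -0.007 -0.998] t 22.3 w 0.0855
side brass 0.61 xyz [0.4411 0.1651 0.02  ] 0.055  fixed z [array([0.4426, 0.1696]), np.float64(0.06402758309568692)]
scene brass 0.95 xyz [0.4167 0.1885 0.0048] 0.051  fixed z [array([0.4392, 0.1723]), np.float64(0.09069607843137256)]
```

View pics/f_brass_scene.png

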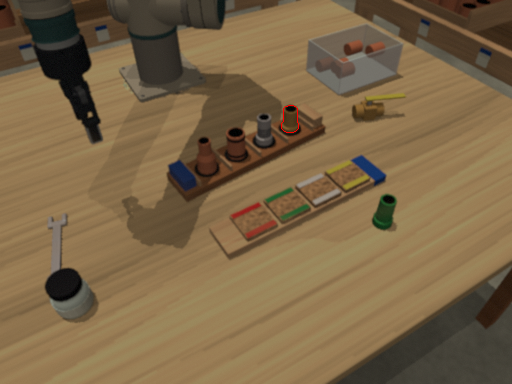

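View pics/f_reducer_side.png

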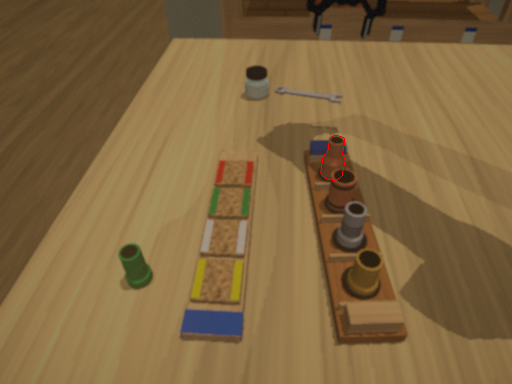

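All four stand upright on their pads. In the scene picture they are at (206,160), (235,145), (264,132) and (290,120), and the gripper is clear.

```bash
python3 -c "
from plant import manip
print(manip.sign_off())"
```

```text
the job is handed in; nothing more can be done
None
```

All four fittings are on the job rack in reverse order and the job is handed in, at about 22 s on the robot's clock. From the plain-block end towards the blue block they stand brass, nipple, sleeve, reducer. Nothing was dropped, and I left the green look-alike alone.

- **Final position check:** in the last scene and side pictures all four look upright on their pads with the gripper clear. Fits with the foot height fixed at the pad top put each within about 5 mm of its pad centre (limit 13 mm).
- **Where the cameras disagreed:** they differ by up to about 8 mm, worst on the nipple. Where a fit also solved for height, nearby parts hid some of the outline and a few results were off, by up to about 30 mm for brass in the scene camera. I did not rely on those fits.
- **Reducer grip:** the first grip closed on the taper, with the opening reading 31 mm where the 28 mm neck was expected. I opened, raised 10 mm and gripped the neck properly.
- **Tool tilt:** the tool leaned a little more as the job went on, reaching about 0.06 rad. I pressed each fitting lightly onto its pad (about 25–33 N) before letting go, so it would seat flat.

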